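Hold a converter module home against the sprung plunger of a test nest

ROBOT

A 6-joint arm with a two-finger parallel gripper is mounted at the origin on a cart in front of the work surface, level with it; the furniture and walls round the work are solid. World frame = base frame: x ahead of the robot, y to its left, z up, the work surface at z = 0. Lengths are in m, angles in degrees, forces in N, time in s.
With the tool pointing down it reaches from about 0.325 to 0.85 m from the base axis. Payload 4.4 kg.
Tool frame: the origin (TCP) lies midway between the tips of the shut fingers; the grasp point (between the pads) lies 19 mm behind it; z points along the fingers, y is the line along which they close (so a half turn about z gives the same grasp; the last joint's range is limited). The gripper opens to 94 mm and grips with 3 to 60 N. Pads are 16 mm wide; open, the fingers measure 119 mm over their backs; the gripper's body (75 mm by 177 mm) begins 78 mm behind the grasp point.
Start: joints at [56.58, 11.837, 88.321, -0, 79.842, -8.623], TCP at [0.241, 0.522, 0.205] pointing down, gripper open.
Joint ranges: [-156.59, 156.59], [-49.26, 127.26], [12.9, 141.05], [-63.56, 243.56], [4.71, 150.69], [-161.64, 161.64]. Speed limits (degrees/s): [159.86, 159.86, 180, 180, 180, 180].

INTERFACE

Orientations are given as a 3x3 rotation matrix whose columns are the frame's x, y, z axes.
In Python, from cell import observe, grab_frame, calibration, finish_job, recognise, pinpoint gives the robot as it stands.
- The arm moves only by the tool play_rows, never from a script. Its argument "increments" is a list of rows, each an object with "gripper": the opening, from 0 (shut) to 1 (fully open); "translation": the shift along the world's x, y, z in m, a list of three; "spin": the turn about the world's z in degrees. In form: [{"gripper": gripper, "translation": [dx, dy, dz], "spin": spin}, ...]. A call has 1 to 5 rows; each row shifts and turns the commanded pose from where the row before left it; what a row does not reach is not made up. A row lasts 1/12 s, in which the tool goes at most 41.7 mm and 7.16 degrees, less where a joint would pass 70% of its speed; a pose out of reach is approached as far as the arm can. A call with a gripper value outside its range is refused whole. The fingers move at their own pace and stop on an object; the grip force is fixed at half the most. Time passes only in rows, so rows that do not move let the fingers close. It gives the time, the measured TCP pose, the force, the opening and the grip force at its end, in the units of the state.
- observe(): the state, without advancing time (a new reading comes with each control period).
- grab_frame(name): name is "scene" or "top" or "wrist"; returns the picture (480x640x3 uint8, red, green, blue); there is no depth.
- calibration(name): a dict with "camera_matrix" (3x3 intrinsics, pixels), "world_from_camera" (4x4, takes a point from camera to world coordinates). Camera axes: x right, y up, looking along -z (the intrinsics and any distortion apply to the point x, -y, -z); pixel columns grow to the right and rows downward; lengths in m; the calibration is good to about 2 mm. The wrist camera is an equidistant fisheye: a pixel r from the principal point sees the ray r / f radians off the axis. A picture is of the moment at which its call begins: read the wrist's pose just before it. calibration takes no time and is no camera call; for the wrist camera it gives the pose at the moment of the call.
- finish_job(): hands the job in; it is judged then, once.
Trained networks look in the newest picture that a camera, given by its name, has taken for a name from the list of things; names that differ only in an ending like _2 or _b are one class to them, and where a whole thing is asked for, a point or a joint stands for the part that bears it (a point fixed in the world has none). Each returns a list of dicts, best first, with "confidence" (0 to 1); they miss things now and then, are a little off and sometimes report something else, mostly with a low value. They report only what shows in the picture. A call takes as long as a camera call. They do not tell look-alikes from the thing itself.
- recognise(camera, thing): "position" ([row, column] in pixels, amid what is visible of it).
- pinpoint(camera, thing): "position" ([row, column] in pixels: a listed point, or the origin of a listed thing).
The state is a dict: "clock": time; "joint_positions": joint angles; "joint_velocities": joint speeds; "tau": joint torques, N m; "tcp_pos": TCP position; "orientation": TCP orientation; "force": force on the tool from outside, world axes, zero at the start; "moment": the same for the moment, N m; "gripper_width": opening from 0.0 (shut) to 1.0 (fully open); "grip_force": force on a finger pad.
Only numpy, scipy, OpenCV 4.12 (cv2) and the standard library are available. Lean on these libraries where they do the work, as an engineer would, in place of code of your own. Each camera call takes 0.05 s, during which the arm holds its last target. There are 200 camera calls.

TASK

Lay the loose black converter module flat in the channel of the test nest, lengthwise and clear of the sprung plunger, and press it down firmly for a moment so that it is fully seated on the channel floor. Then push it along the channel against the plunger until its end meets both steel stops, firmly but without ramming it, and finish holding it there: keep pushing, do not let go. Leave the other things on the bench where they are.

Things in the scene. Friction and masses are not known exactly. Their poses are not given: they have to be found in the camera images.
- dc_module: the loose plain black converter module, a box 50 (its x) x 74 (its y) x 26 mm, about 0.11 kg, lying flat on the bench, at either of two places to the robot's right (the purple camera pack lies at the other). Origin: centre of its underside, z up. Grip it across its 50 mm width. Either end may go first.
- nest: the test nest, fixed: aluminium base plate 190 x 96 x 10 mm, from x = -105 to +85 mm. z up; x runs along the channel to the plunger, away from the robot (within 0.5 rad of world x). Origin: underside, on the channel's centre line, 40 mm before the stop faces. Grey plunger housing at x = 48 to 78 mm, 60 mm wide, 46 mm high. Module's centre: x = -11 mm just touching the plunger, +3 mm at the stops.
- nest_floor: grey floor of the channel, fixed; same origin and axes as the nest. Top at z = 12 mm, x = -100 to +36 mm; open at the -x end. 56 mm wide between dark rails, tops at z = 20 mm, sloping open to about 64 mm. The module lies with its 74 mm length along x, 3 mm play each side; seated: its origin at z = 12, top at z = 38 mm. Lay it with its centre near x = -42 mm.
- nest_stops: the two fixed steel stop blocks beside the plunger, each 14 mm wide, centred at y = -18 and +18 mm in the nest's frame, faces at x = +40 mm, z = 10 to 34 mm. Their origin and axes are those of the nest.
- plunger_tip (a point): centre of the front face of the brass plunger, 14 mm thick, on the channel's centre line, 25 mm above the bench; at rest 14 mm before the stop faces (nest x = +26 mm).
- nest_plunger (a joint): how far the plunger is pushed in (m): 0 at rest, 0.014 when the module meets the stops (0.018 would be its own end). Spring: about 3 N at rest, 8.6 N at 0.014. It pushes the module back if let go.
- camera_pack: bystander: purple camera battery pack 66 x 50 x 31 mm, with lead stub at one end; origin at the underside.
- probe_holder: bystander: black probe holder 89 x 26 x 54 mm, standing beyond the nest, to its right; origin at the centre of the underside.
- laptop_adapter: bystander: black power brick 54 x 128 x 31 mm, lying to the left of the nest; origin at the centre of the underside.
There are look-alikes about, which are no part of the job. What is shaped like the dc_module but turquoise or yellow is not meant.

How it is judged (in metres and radians):
On the way, in this order (a step that is already met when the one before it is completed fails the run):
1. the module lies flat in the channel, clear of the plunger, and is pressed down on the channel floor with more than 4 N (its weight is about 1 N) for 0.2 s (y of dc_module in the frame of nest between -0.006 and 0.006 m and z of dc_module in the frame of nest between 0.009 and 0.0145 m and angle between dc_module's own z axis and vertical below 0.06 rad and angle between the y axis of dc_module and the x axis of nest, either way round below 0.12 rad and value of joint nest_plunger below 0.001 m and x of dc_module in the frame of nest between -0.085 and -0.0115 m and contact force between dc_module and nest_floor above 4 N), for 0.2 s.
2. the module is pushed against the plunger to the stops and pressed on them by the robot (y of dc_module in the frame of nest between -0.006 and 0.006 m and z of dc_module in the frame of nest between 0.009 and 0.0145 m and angle between dc_module's own z axis and vertical below 0.06 rad and angle between the y axis of dc_module and the x axis of nest, either way round below 0.12 rad and value of joint nest_plunger above 0.0125 m and x of dc_module in the frame of nest between 0.001 and 0.006 m and contact force between dc_module and nest_stops above 1 N and contact force between any of the fingers, the arm and dc_module above 3 N), for 0.3 s.
At the end, for the whole second after the job is handed in: The robot (over 3 N) holds the module on the stops (over 1 N), plunger in over 12.5 mm, centre at nest x 1 to 6 mm; module still, flat in the channel (within 6 mm of its centre line, origin 9 to 14.5 mm above the bench, tilt under 0.06, turned under 0.12 rad) (all of step 2 and linear speed of dc_module below 0.01 m/s); the arm keeps its last pose, push and grip.
It fails at once if the module is rammed against the stops with more than 50 N (contact force between dc_module and nest_stops above 50 N).
It fails at once if a bystander is moved by more than 30 mm (distance of any of camera_pack, probe_holder, laptop_adapter from where it was at the start of the episode above 0.03 m).
It also fails if it takes over 61 s, if anything falls off the work surface, if the arm or the gripper's body presses on something with over 40 N, if the wrist force passes 120 N, or if a joint passes its speed limit or range.

## Working session

There is one attempt and no reset: what is moved stays moved. The work goes in short steps, Python scripts to look and compute and a tool call to move; the robot and the scene stay as the last step left them, time stands still between calls to the robot, and variables do not carry over. Pictures are saved under pics/ and viewed, at most 10 in all, crops included, and the job is handed in when it is done.

Besides the shell and the picture viewer there is one more tool, called after "Call:" as a command line: name --argument value ..., lists and objects as JSON in quotes. play_rows: Moves the arm, as the interface text tells. Its arguments: {"type":"object","properties":{"increments":{"type":"array","items":{"type":"object","properties":{"gripper":{"type":"number"},"translation":{"type":"array","items":{"type":"number"}},"spin":{"type":"number"}}}}},"required":["increments"]}

```bash
mkdir -p pics
cat > h.py <<'E'
import numpy as np, cv2
from cell import *
def snap(c,fn=None):
    im=grab_frame(c)
    if fn: cv2.imwrite('pics/'+fn,im[:,:,::-1])
    return im
def w(c,rc,z):
    k=calibration(c);K=np.array(k['camera_matrix']);T=np.array(k['world_from_camera'])
    p=np.array([(rc[1]-K[0,2])/K[0,0],(rc[0]-K[1,2])/K[1,1]])
    if c=='wrist':
        r=np.hypot(*p); d=np.array([p[0]/r*np.sin(r),-p[1]/r*np.sin(r),-np.cos(r)])
    else: d=np.array([p[0],-p[1],-1])
    d=T[:3,:3]@d;o=T[:3,3]
    return o+d*(z-o[2])/d[2]
E
python3 - <<'E'
from h import *
a=snap('top','top.png');
for t,f,z in [('dc_module',pinpoint,0),('camera_pack',pinpoint,0),('nest',pinpoint,0),('plunger_tip',pinpoint,.025),('laptop_adapter',pinpoint,0),('probe_holder',pinpoint,0),('dc_module',recognise,.02)]:
    for r in f('top',t): print(t,f.__name__,r, w('top',r['position'],z).round(4))
b=snap('scene','scene.png')
cv2.imwrite('pics/both.png',cv2.resize(np.vstack([a,b])[:,:,::-1],(400,600)))
E
```

```text
dc_module call {'position': [310.5, 349.1], 'confidence': 0.98} [ 0.3676 -0.1022  0.    ]
dc_module call {'position': [241.8, 362.1], 'confidence': 0.79} [ 0.5364 -0.1445  0.    ]
dc_module call {'position': [285.3, 399.4], 'confidence': 0.75} [ 0.4233 -0.2292  0.    ]
dc_module call {'position': [312.0, 456.4], 'confidence': 0.64} [ 0.3522 -0.3622  0.    ]
dc_module call {'position': [226.0, 253.6], 'confidence': 0.29} [0.5896 0.1264 0.    ]
camera_pack call {'position': [212.3, 392.4], 'confidence': 0.74} [ 0.6091 -0.226   0.    ]
nest call {'position': [222.4, 249.9], 'confidence': 0.94} [0.5994 0.1356 0.    ]
plunger_tip call {'position': [208.1, 247.3], 'confidence': 0.6} [0.6301 0.1379 0.025 ]
laptop_adapter call {'position': [214.1, 169.5], 'confidence': 0.84} [0.6306 0.3394 0.    ]
probe_holder call {'position': [169.6, 338.4], 'confidence': 0.62} [ 0.7293 -0.0954  0.    ]
probe_holder call {'position': [222.5, 254.8], 'confidence': 0.51} [0.5986 0.1232 0.    ]
probe_holder call {'position': [210.6, 395.4], 'confidence': 0.33} [ 0.6132 -0.234   0.    ]
dc_module call {'position': [307.4, 349.1], 'confidence': 0.9} [ 0.3738 -0.1014  0.02  ]
dc_module call {'position': [282.8, 399.6], 'confidence': 0.86} [ 0.4273 -0.2267  0.02  ]
dc_module call {'position': [238.7, 364.9], 'confidence': 0.7} [ 0.5399 -0.15    0.02  ]
dc_module call {'position': [311.6, 459.4], 'confidence': 0.68} [ 0.352  -0.3638  0.02  ]
dc_module call {'position': [215.2, 169.1], 'confidence': 0.37} [0.6222 0.3341 0.02  ]
```

View pics/top.png

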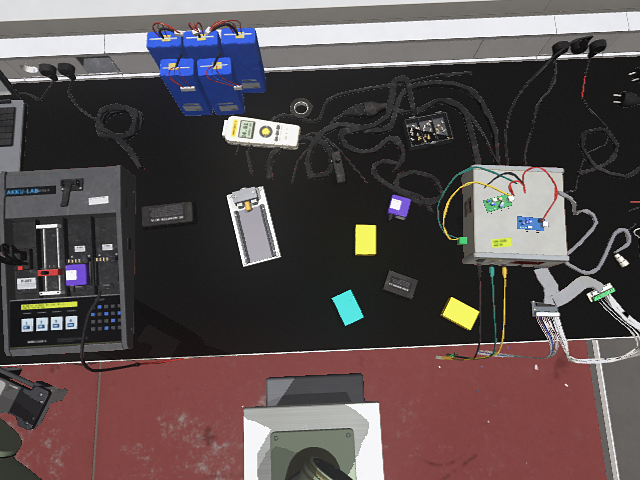

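View pics/scene.png

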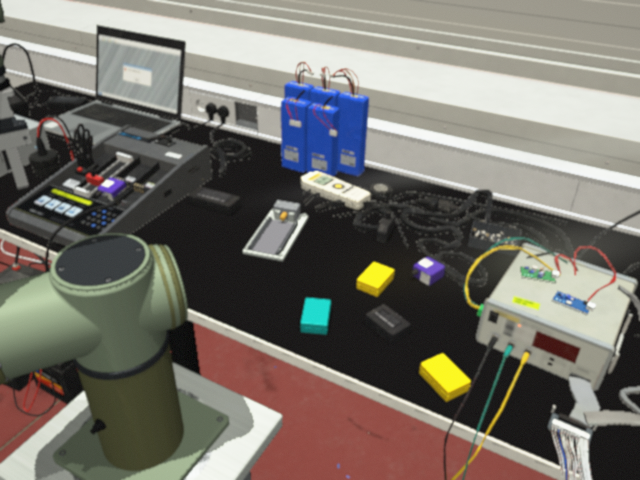

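The scene view shows the black module at top (285,399), with the purple pack at (207,399). The nest runs from (262,262) to (190,245), and the adapter is at (214,168). The yellow and turquoise boxes are look-alikes. I'll move by way of the nest, with the wrist camera looking down.

Call:
play_rows --increments '[{"gripper":1,"translation":[0.02,-0.025,0.025],"spin":0},{"gripper":1,"translation":[0.02,-0.03,0.02],"spin":0},{"gripper":1,"translation":[0.02,-0.03,0.02],"spin":0},{"gripper":1,"translation":[0.02,-0.035,0],"spin":0},{"gripper":1,"translation":[0.02,-0.035,0],"spin":0}]'

```text
clock: 0.87
tcp_pos: [0.3426, 0.3664, 0.2726]
orientation: [[-0.908, 0.418, 0.004], [0.418, 0.908, 0.003], [-0.002, 0.004, -1.0]]
force: [0.6, -0.0, -0.4]
gripper_width: 1.001
grip_force: 0.0
```

Call:
play_rows --increments '[{"gripper":1,"translation":[0.02,-0.035,0],"spin":0},{"gripper":1,"translation":[0.02,-0.035,0],"spin":0},{"gripper":1,"translation":[0.02,-0.035,0],"spin":0},{"gripper":1,"translation":[0.02,-0.035,0],"spin":0},{"gripper":1,"translation":[0.02,-0.035,0],"spin":0}]'

```text
clock: 1.28
tcp_pos: [0.4418, 0.1902, 0.2708]
orientation: [[-0.908, 0.419, 0.001], [0.419, 0.908, 0.0], [-0.001, 0.001, -1.0]]
force: [0.6, 0.3, 0.1]
gripper_width: 1.001
grip_force: 0.0
```

Call:
play_rows --increments '[{"gripper":1,"translation":[0.02,-0.035,0],"spin":0},{"gripper":1,"translation":[0.02,-0.02,0],"spin":0},{"gripper":1,"translation":[0,0,0],"spin":0}]'

```text
clock: 1.53
tcp_pos: [0.4841, 0.1328, 0.2706]
orientation: [[-0.905, 0.425, 0.002], [0.425, 0.905, -0.002], [-0.003, -0.001, -1.0]]
force: [0.2, 0.4, -0.2]
gripper_width: 1.002
grip_force: 0.0
```

Run:
```python
from h import *
s=observe();print(s['clock'],s['tcp_pos'],s['orientation'],s['joint_positions'],s['force'])
snap('wrist','w1.png');print(calibration('wrist'))
for t,z in [('nest',0),('nest_floor',0),('nest_stops',0),('plunger_tip',.025),('dc_module',0)]:
    for r in pinpoint('wrist',t): print(t,r,w('wrist',r['position'],z).round(4))
```

```text
1.5333 [0.48409778 0.13282065 0.27055269] [[-9.05171065e-01  4.25042643e-01  2.02370979e-03]
 [ 4.25039611e-01  9.05173025e-01 -1.76757781e-03]
 [-2.58310346e-03 -7.39803468e-04 -9.99996390e-01]] [  5.53226648   0.16605414  93.43710542  -0.11221642  86.29120085
 -59.30726276] [ 0.15176268  0.4219922  -0.22363604]
{'camera_matrix': array([[371.64829954,   0.        , 328.69479976],
       [  0.        , 371.64829954, 237.05697706],
       [  0.        ,   0.        ,   1.        ]]), 'world_from_camera': array([[ 4.22274357e-01, -8.72670834e-01, -2.45214157e-01,
         4.11085899e-01],
       [ 9.06467811e-01,  4.06324129e-01,  1.14964390e-01,
         1.68106403e-01],
       [-6.89641277e-04, -2.70825253e-01,  9.62628281e-01,
         4.49658067e-01],
       [ 0.00000000e+00,  0.00000000e+00,  0.00000000e+00,
         1.00000000e+00]])}
nest {'position': [275.8, 361.6], 'confidence': 0.85} [0.59   0.1329 0.    ]
nest_floor {'position': [276.1, 362.0], 'confidence': 0.58} [0.5901 0.1343 0.    ]
plunger_tip {'position': [297.9, 375.8], 'confidence': 0.5} [0.6146 0.1416 0.025 ]
dc_module {'position': [257.6, 27.6], 'confidence': 0.87} [ 0.3471 -0.3533  0.    ]
dc_module {'position': [313.3, 168.1], 'confidence': 0.79} [ 0.5312 -0.1422  0.    ]
dc_module {'position': [268.1, 95.4], 'confidence': 0.71} [ 0.4222 -0.22    0.    ]
dc_module {'position': [200.1, 136.9], 'confidence': 0.63} [ 0.3693 -0.0953  0.    ]
```

View pics/w1.png

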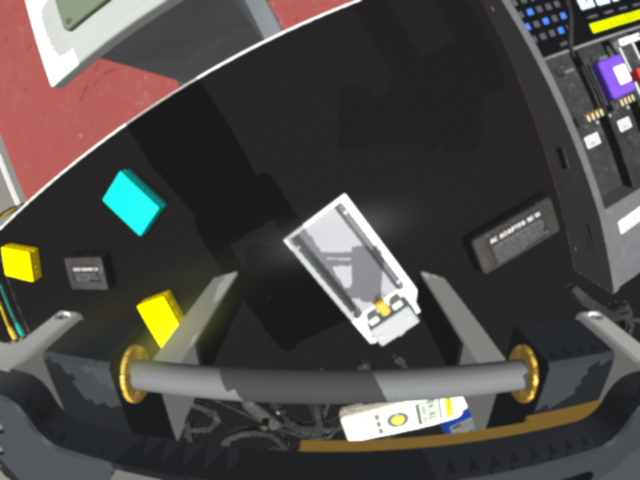

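Wrist view: nest near-end corners are at about (row 240, col 285) and (195,345), with the plunger at (307,383). The black module is at (270,88). I'll rectify the nest to metric scale to get its axis accurately.

```bash
cat >> h.py <<'E'
def ortho(c,im,x0,y0,n,m,res,z):
    """rows: x decreasing downward, cols: y decreasing rightward; (x0,y0) top-left"""
    k=calibration(c);K=np.array(k['camera_matrix']);T=np.linalg.inv(np.array(k['world_from_camera']))
    X,Y=np.meshgrid(x0-res*np.arange(n),y0-res*np.arange(m),indexing='ij')
    P=np.stack([X,Y,0*X+z],-1)@T[:3,:3].T+T[:3,3]
    a,b,d=P[...,0],-P[...,1],-P[...,2]
    if c=='wrist':
        h=np.hypot(a,b);q=np.arctan2(h,d)/h
    else: q=1/d
    return cv2.remap(im,(K[0,2]+K[0,0]*a*q).astype(np.float32),(K[1,2]+K[1,1]*b*q).astype(np.float32),cv2.INTER_LINEAR)
E
python3 - <<'E'
from h import *
w1=cv2.imread('pics/w1.png');t=cv2.imread('pics/top.png')
A=ortho('wrist',w1,.72,.24,480,400,.0005,.01);B=ortho('top',t,.72,.24,480,400,.0005,.01)
cv2.imwrite('pics/o1.png',np.hstack([A,B]))
for n,I in(('w',A),('t',B)):
    m=(I.min(2)>140).astype(np.uint8)
    m=cv2.morphologyEx(m,cv2.MORPH_CLOSE,np.ones((5,5)))
    c=max(cv2.findContours(m,cv2.RETR_EXTERNAL,cv2.CHAIN_APPROX_NONE)[0],key=cv2.contourArea)
    r=cv2.minAreaRect(c);b=cv2.boxPoints(r);print(n,r,[(.72-.0005*v,.24-.0005*u) for u,v in b])
E
```

```text
w ((209.80648803710938, 263.2235412597656), (413.6964111328125, 196.16111755371094), 77.14191436767578) [(np.float32(0.6783056), np.float32(0.20592299)), (np.float32(0.7001322), np.float32(0.11030187)), (np.float32(0.49847084), np.float32(0.0642705)), (np.float32(0.4766443), np.float32(0.15989162))]
t ((224.26565551757812, 254.11862182617188), (396.3786926269531, 193.66177368164062), 77.81136322021484) [(np.float32(0.67957956), np.float32(0.19611317)), (np.float32(0.7000236), np.float32(0.10146506)), (np.float32(0.5063019), np.float32(0.059621155)), (np.float32(0.48585784), np.float32(0.15426926))]
```

View pics/o1.png

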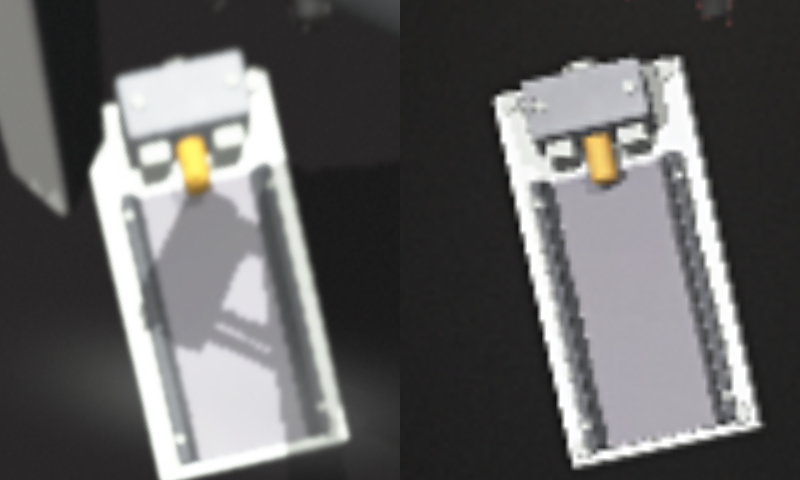

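The two rectified views differ by about 7 mm. The arm was probably still settling when the wrist picture was taken, so I'll retake it now that it's still.

Run:
```python
from h import *
c0=calibration('wrist')['world_from_camera'][:3,3]
w1=snap('wrist')[:,:,::-1].copy();t=cv2.imread('pics/top.png')
print(c0,calibration('wrist')['world_from_camera'][:3,3],observe()['tcp_pos'])
A=ortho('wrist',w1,.75,.25,600,400,.0005,.01);B=ortho('top',t,.75,.25,600,400,.0005,.01)
A2=ortho('wrist',w1,.51,-.13,400,400,.0005,.026);B2=ortho('top',t,.51,-.13,400,400,.0005,.026)
cv2.imwrite('pics/o2.png',np.vstack([np.hstack([A,B]),np.hstack([A2,B2])])[::1,::1][:1000] if 0 else cv2.resize(np.hstack([np.hstack([A,B]),np.vstack([A2,B2])[:600]]),(800,400)))
for n,I in(('w',A),('t',B)):
    m=(I.min(2)>140).astype(np.uint8)
    m=cv2.morphologyEx(m,cv2.MORPH_CLOSE,np.ones((5,5)))
    c=max(cv2.findContours(m,cv2.RETR_EXTERNAL,cv2.CHAIN_APPROX_NONE)[0],key=cv2.contourArea)
    r=cv2.minAreaRect(c);b=cv2.boxPoints(r);print(n,r[1:],[(.75-.0005*v,.25-.0005*u) for u,v in b])
```

```text
[0.40890905 0.17077928 0.44977213] [0.4089153  0.17080198 0.44980204] [0.48045458 0.13814137 0.27051001]
w ((413.313232421875, 196.5222930908203), 77.69197845458984) [(np.float32(0.68383133), np.float32(0.1984814)), (np.float32(0.70477736), np.float32(0.10247871)), (np.float32(0.50287056), np.float32(0.05842629)), (np.float32(0.48192453), np.float32(0.15442899))]
t ((396.3786926269531, 193.66177368164062), 77.81136322021484) [(np.float32(0.67957956), np.float32(0.19611318)), (np.float32(0.70002353), np.float32(0.101465076)), (np.float32(0.5063018), np.float32(0.05962117)), (np.float32(0.48585784), np.float32(0.15426928))]
```

View pics/o2.png

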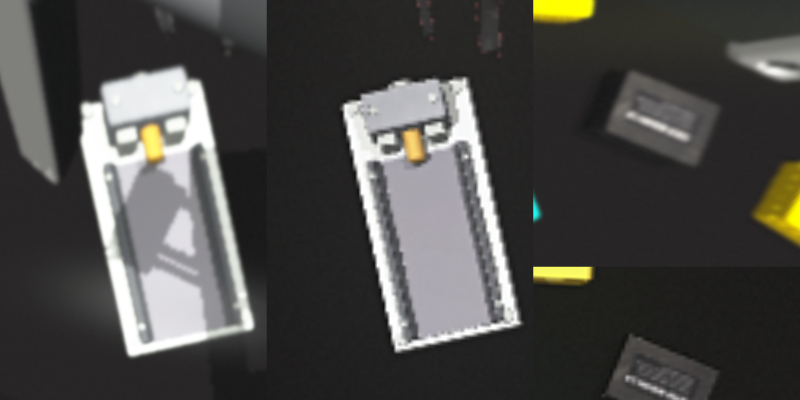

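The views now agree. The nest axis is at yaw 12.2°, the channel line satisfies n·p ≈ -0.0007, and the origin is about (0.597, 0.129). The module is at about (0.422, -0.229), with its long axis turned about -19° from world y. I'll move over it.

Call:
play_rows --increments '[{"gripper":1,"translation":[-0.005,-0.02,0],"spin":-5},{"gripper":1,"translation":[-0.005,-0.03,0],"spin":-7},{"gripper":1,"translation":[-0.005,-0.03,0],"spin":-7},{"gripper":1,"translation":[-0.005,-0.03,0],"spin":-7},{"gripper":1,"translation":[-0.005,-0.03,0],"spin":-7}]'

```text
clock: 2.3
tcp_pos: [0.4555, -0.003, 0.2706]
orientation: [[-0.53, 0.848, 0.001], [0.848, 0.53, -0.0], [-0.0, 0.0, -1.0]]
force: [0.6, -0.1, 0.0]
gripper_width: 1.002
grip_force: 0.0
```

Call:
play_rows --increments '[{"gripper":1,"translation":[-0.005,-0.03,0],"spin":-7},{"gripper":1,"translation":[-0.005,-0.03,0],"spin":-7},{"gripper":1,"translation":[-0.005,-0.03,0],"spin":-7},{"gripper":1,"translation":[-0.005,-0.03,0],"spin":-7},{"gripper":1,"translation":[-0.005,-0.03,0],"spin":-7}]'

```text
clock: 2.72
tcp_pos: [0.4308, -0.1533, 0.2707]
orientation: [[0.053, 0.999, 0.001], [0.999, -0.053, -0.0], [-0.0, 0.001, -1.0]]
force: [1.0, 0.0, -0.6]
gripper_width: 0.997
grip_force: 0.0
```

Call:
play_rows --increments '[{"gripper":1,"translation":[-0.004,-0.03,-0.03],"spin":-7},{"gripper":1,"translation":[-0.004,-0.03,-0.03],"spin":-7},{"gripper":1,"translation":[0,-0.016,-0.02],"spin":-2},{"gripper":1,"translation":[0,0,0],"spin":0},{"gripper":1,"translation":[0,0,0],"spin":0}]'

```text
clock: 3.13
tcp_pos: [0.4226, -0.2266, 0.1907]
orientation: [[0.322, 0.947, -0.002], [0.947, -0.322, 0.003], [0.002, -0.003, -1.0]]
force: [0.0, 0.8, -0.5]
gripper_width: 1.002
grip_force: 0.0
```

Run:
```python
from h import *
grab_frame('wrist');grab_frame('wrist');grab_frame('wrist')
c0=calibration('wrist')['world_from_camera'][:3,3]
w1=snap('wrist','w3.png')[:,:,::-1].copy();t=cv2.imread('pics/top.png')
s=observe();o=s['orientation'];print(s['clock'],c0-calibration('wrist')['world_from_camera'][:3,3],s['tcp_pos'],np.degrees(np.arctan2(o[1][1],o[0][1])))
A=ortho('wrist',w1,.49,-.155,300,300,.0005,.026);B=ortho('top',t,.49,-.155,300,300,.0005,.026)
for I in(A,B):
  for k in range(0,300,50): cv2.line(I,(k,0),(k,299),(0,90,0));cv2.line(I,(0,k),(299,k),(0,90,0))
cv2.imwrite('pics/o3.png',cv2.convertScaleAbs(np.hstack([A,B]),alpha=2))
```

```text
3.3333 [-1.42483396e-05  1.73944674e-05 -1.06977704e-04] [ 0.4246508  -0.22707234  0.19363891] -18.650651425689624
```

View pics/o3.png

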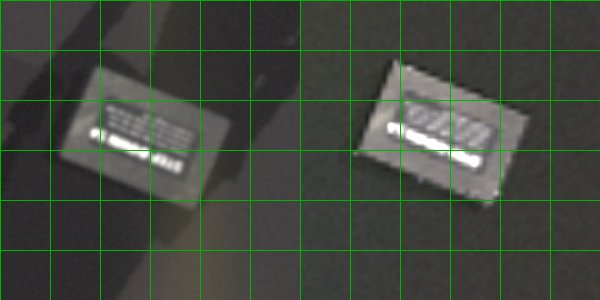

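Module centre is (0.422, -0.227), with its long axis at -22.4° from world y; both cameras agree to 2 mm. Descending to grip.

Call:
play_rows --increments '[{"gripper":1,"translation":[-0.001,0,-0.03],"spin":-2},{"gripper":1,"translation":[-0.001,0,-0.035],"spin":-1.7},{"gripper":1,"translation":[0,0,-0.035],"spin":0},{"gripper":1,"translation":[0,0,-0.03],"spin":0},{"gripper":1,"translation":[0,0,-0.02],"spin":0}]'

```text
clock: 3.75
tcp_pos: [0.4211, -0.2261, 0.0404]
orientation: [[0.381, 0.925, -0.001], [0.925, -0.381, 0.001], [0.0, -0.001, -1.0]]
force: [-0.9, 0.4, -0.1]
gripper_width: 1.0
grip_force: 0.0
```

Call:
play_rows --increments '[{"gripper":1,"translation":[0,0,-0.01],"spin":0},{"gripper":1,"translation":[0,0,-0.01],"spin":0},{"gripper":1,"translation":[0,0,0],"spin":0},{"gripper":1,"translation":[0,0,0],"spin":0}]'

```text
clock: 4.08
tcp_pos: [0.4224, -0.2281, 0.0228]
orientation: [[0.382, 0.924, 0.002], [0.924, -0.382, -0.001], [-0.0, 0.002, -1.0]]
force: [-0.9, -0.8, -0.2]
gripper_width: 1.001
grip_force: 0.0
```

Call:
play_rows --increments '[{"gripper":1,"translation":[0,0,-0.006],"spin":0},{"gripper":1,"translation":[0,0,-0.005],"spin":0},{"gripper":0,"translation":[0,0,0],"spin":0},{"gripper":0,"translation":[0,0,0],"spin":0},{"gripper":0,"translation":[0,0,0],"spin":0}]'

```text
clock: 4.5
tcp_pos: [0.4215, -0.2279, 0.011]
orientation: [[0.383, 0.924, 0.0], [0.924, -0.383, -0.0], [-0.0, 0.0, -1.0]]
force: [-0.4, 0.1, 0.0]
gripper_width: 0.822
grip_force: 0.0
```

Call:
play_rows --increments '[{"gripper":0,"translation":[0,0,0],"spin":0},{"gripper":0,"translation":[0,0,0],"spin":0},{"gripper":0,"translation":[0,0,0],"spin":0},{"gripper":0,"translation":[0,0,0],"spin":0}]'

```text
clock: 4.83
tcp_pos: [0.4213, -0.2277, 0.0109]
orientation: [[0.383, 0.924, 0.0], [0.924, -0.383, -0.0], [-0.0, 0.0, -1.0]]
force: [-0.3, -0.2, 0.4]
gripper_width: 0.541
grip_force: 0.1
```

Call:
play_rows --increments '[{"gripper":0,"translation":[0,0,0],"spin":0},{"gripper":0,"translation":[0,0,0],"spin":0},{"gripper":0,"translation":[0,0,0],"spin":0},{"gripper":0,"translation":[0,0,0],"spin":0}]'

```text
clock: 5.17
tcp_pos: [0.4213, -0.2277, 0.0108]
orientation: [[0.383, 0.924, -0.0], [0.924, -0.383, 0.0], [-0.0, -0.0, -1.0]]
force: [-1.4, 0.7, 0.8]
gripper_width: 0.53
grip_force: 30.0
```

Call:
play_rows --increments '[{"gripper":0,"translation":[0,0,0.01],"spin":0},{"gripper":0,"translation":[0,0,0.02],"spin":0},{"gripper":0,"translation":[0,0,0.03],"spin":0},{"gripper":0,"translation":[0,0,0.03],"spin":0},{"gripper":0,"translation":[0,0,0.03],"spin":0}]'

```text
clock: 5.58
tcp_pos: [0.4209, -0.2272, 0.1322]
orientation: [[0.383, 0.924, -0.001], [0.924, -0.383, 0.001], [0.0, -0.001, -1.0]]
force: [0.6, -1.4, -0.7]
gripper_width: 0.529
grip_force: 30.0
```

Gripped at 49.8 mm wide. Carrying it to above the channel.

Call:
play_rows --increments '[{"gripper":0,"translation":[0.008,0.02,0],"spin":-4},{"gripper":0,"translation":[0.011,0.028,0],"spin":-5},{"gripper":0,"translation":[0.011,0.028,0],"spin":-5},{"gripper":0,"translation":[0.011,0.028,0],"spin":-5},{"gripper":0,"translation":[0.011,0.028,0],"spin":-5}]'

```text
clock: 6.0
tcp_pos: [0.4736, -0.0944, 0.1315]
orientation: [[0.729, 0.685, 0.001], [0.685, -0.729, -0.0], [0.0, 0.001, -1.0]]
force: [0.5, -0.0, -0.8]
gripper_width: 0.526
grip_force: 30.0
```

Call:
play_rows --increments '[{"gripper":0,"translation":[0.011,0.028,0],"spin":-5},{"gripper":0,"translation":[0.011,0.028,0],"spin":-5},{"gripper":0,"translation":[0.011,0.028,0],"spin":-5},{"gripper":0,"translation":[0.011,0.028,0],"spin":-5},{"gripper":0,"translation":[0.011,0.028,0],"spin":-5}]'

```text
clock: 6.42
tcp_pos: [0.5285, 0.0459, 0.1313]
orientation: [[0.95, 0.313, 0.0], [0.313, -0.95, -0.0], [0.0, 0.0, -1.0]]
force: [-0.1, -0.2, 0.2]
gripper_width: 0.526
grip_force: 30.0
```

Call:
play_rows --increments '[{"gripper":0,"translation":[0.011,0.028,0],"spin":-4},{"gripper":0,"translation":[0.011,0.028,0],"spin":-2},{"gripper":0,"translation":[0.006,0.019,0],"spin":0},{"gripper":0,"translation":[0,0,-0.015],"spin":0},{"gripper":0,"translation":[0,0,-0.02],"spin":0}]'

```text
clock: 6.83
tcp_pos: [0.5588, 0.1211, 0.0981]
orientation: [[0.976, 0.219, 0.006], [0.219, -0.976, 0.0], [0.006, 0.001, -1.0]]
force: [0.7, 0.7, -1.4]
gripper_width: 0.53
grip_force: 30.0
```

Call:
play_rows --increments '[{"gripper":0,"translation":[0,0,-0.02],"spin":0},{"gripper":0,"translation":[0,0,0],"spin":0},{"gripper":0,"translation":[0,0,0],"spin":0},{"gripper":0,"translation":[0,0,0],"spin":0}]'

```text
clock: 7.17
tcp_pos: [0.557, 0.1193, 0.0769]
orientation: [[0.976, 0.216, 0.001], [0.216, -0.976, 0.0], [0.001, 0.0, -1.0]]
force: [0.3, -0.8, -1.3]
gripper_width: 0.529
grip_force: 30.0
```

Run:
```python
from h import *
grab_frame('wrist')
a=snap('wrist','w4.png')
s=observe();o=s['orientation'];p=s['tcp_pos'];print(s['clock'],p,np.degrees(np.arctan2(o[1][1],o[0][1])),s['grip_force'],s['joint_positions'])
u=np.array([.9772,.2122]);n=np.array([-.2122,.9772]);print(u@(p[:2]-[.597,.129]),n@p[:2]+.0007)
b=snap('scene')
cv2.imwrite('pics/w4b.png',np.hstack([a[140:440,130:530],cv2.resize(b[140:290,200:400],(400,300),interpolation=2)])[:,:,::-1])
```

```text
7.2667 [0.55776508 0.11925396 0.07762747] -77.51354078852306 29.99970406293869 [3.37448997e+00 1.89408308e+01 9.56688300e+01 2.96733617e-03
 6.52067175e+01 8.08867488e+01]
-0.04040847574112158 -0.001122775645912239
```

View pics/w4b.png

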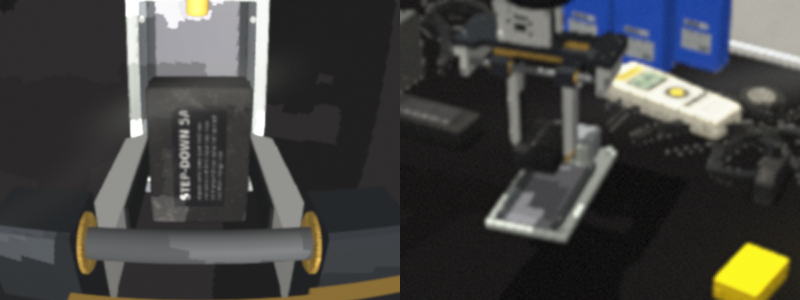

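The wrist view shows the module square and centred over the channel: module columns 147–251 and plate edges about 129–266 in the crop, both centred near 198. Lowering slowly.

Call:
play_rows --increments '[{"gripper":0,"translation":[0,0.0005,-0.01],"spin":0},{"gripper":0,"translation":[0,0,-0.015],"spin":-0.2},{"gripper":0,"translation":[0,0,-0.012],"spin":0},{"gripper":0,"translation":[0,0,-0.006],"spin":0},{"gripper":0,"translation":[0,0,0],"spin":0}]'

```text
clock: 7.73
tcp_pos: [0.5544, 0.1196, 0.0305]
orientation: [[0.977, 0.213, -0.004], [0.213, -0.977, -0.0], [-0.004, -0.001, -1.0]]
force: [-0.3, -0.4, -0.6]
gripper_width: 0.531
grip_force: 30.0
```

Call:
play_rows --increments '[{"gripper":0,"translation":[0,0,-0.003],"spin":0},{"gripper":0,"translation":[0,0,-0.003],"spin":0},{"gripper":0,"translation":[0,0,-0.002],"spin":0},{"gripper":0,"translation":[0,0,0],"spin":0},{"gripper":0,"translation":[0,0,0],"spin":0}]'

```text
clock: 8.15
tcp_pos: [0.5566, 0.1198, 0.025]
orientation: [[0.977, 0.213, 0.0], [0.213, -0.977, 0.0], [0.0, 0.0, -1.0]]
force: [-0.2, 0.2, 0.3]
gripper_width: 0.532
grip_force: 30.0
```

Call:
play_rows --increments '[{"gripper":0,"translation":[0,0,-0.001],"spin":0},{"gripper":0,"translation":[0,0,-0.001],"spin":0},{"gripper":0,"translation":[0,0,-0.001],"spin":0},{"gripper":0,"translation":[0,0,0],"spin":0},{"gripper":0,"translation":[0,0,0],"spin":0}]'

```text
clock: 8.57
tcp_pos: [0.5567, 0.1198, 0.0229]
orientation: [[0.977, 0.213, 0.001], [0.213, -0.977, 0.0], [0.001, 0.0, -1.0]]
force: [-2.3, -1.4, 5.1]
gripper_width: 0.527
grip_force: 30.0
```

Call:
play_rows --increments '[{"gripper":0,"translation":[0,0,-0.001],"spin":0},{"gripper":0,"translation":[0,0,-0.0005],"spin":0},{"gripper":0,"translation":[0,0,0],"spin":0},{"gripper":0,"translation":[0,0,0],"spin":0},{"gripper":0,"translation":[0,0,0],"spin":0}]'

```text
clock: 8.98
tcp_pos: [0.5568, 0.1199, 0.0228]
orientation: [[0.977, 0.213, 0.0], [0.213, -0.977, -0.0], [0.0, 0.0, -1.0]]
force: [-5.9, -2.1, 14.2]
gripper_width: 0.528
grip_force: 30.0
```

Pressed with about 13 N at the seated height (TCP 0.0228 means underside at 0.012). I'll hold a moment, ease off, then push along the channel.

Call:
play_rows --increments '[{"gripper":0,"translation":[0,0,0],"spin":0},{"gripper":0,"translation":[0,0,0],"spin":0},{"gripper":0,"translation":[0,0,0.001],"spin":0},{"gripper":0,"translation":[0,0,0.0005],"spin":0},{"gripper":0,"translation":[0,0,0],"spin":0}]'

```text
clock: 9.4
tcp_pos: [0.5568, 0.1199, 0.0229]
orientation: [[0.977, 0.213, 0.001], [0.213, -0.977, 0.0], [0.001, 0.0, -1.0]]
force: [-1.7, -0.6, 7.2]
gripper_width: 0.528
grip_force: 30.0
```

Call:
play_rows --increments '[{"gripper":0,"translation":[0.0029,0.0006,0],"spin":0},{"gripper":0,"translation":[0.0039,0.0009,0],"spin":0},{"gripper":0,"translation":[0.0049,0.0011,0],"spin":0},{"gripper":0,"translation":[0.0049,0.0011,0],"spin":0},{"gripper":0,"translation":[0.0029,0.0006,0],"spin":0}]'

```text
clock: 9.82
tcp_pos: [0.576, 0.124, 0.0229]
orientation: [[0.977, 0.213, -0.001], [0.213, -0.977, -0.0], [-0.001, 0.0, -1.0]]
force: [-4.0, -1.2, 10.3]
gripper_width: 0.529
grip_force: 30.0
```

Call:
play_rows --increments '[{"gripper":0,"translation":[0.002,0.0004,0],"spin":0},{"gripper":0,"translation":[0.002,0.0004,0],"spin":0},{"gripper":0,"translation":[0,0,0],"spin":0},{"gripper":0,"translation":[0,0,0],"spin":0}]'

```text
clock: 10.15
tcp_pos: [0.58, 0.1249, 0.0229]
orientation: [[0.977, 0.213, -0.0], [0.213, -0.977, -0.0], [-0.0, 0.0, -1.0]]
force: [-4.1, -0.6, 8.8]
gripper_width: 0.528
grip_force: 30.0
```

Call:
play_rows --increments '[{"gripper":0,"translation":[0.002,0.0004,0.0005],"spin":0},{"gripper":0,"translation":[0.002,0.0004,0],"spin":0},{"gripper":0,"translation":[0.002,0.0004,0],"spin":0},{"gripper":0,"translation":[0,0,0],"spin":0},{"gripper":0,"translation":[0,0,0],"spin":0}]'

```text
clock: 10.57
tcp_pos: [0.5856, 0.126, 0.0229]
orientation: [[0.977, 0.213, -0.001], [0.213, -0.977, -0.0], [-0.001, 0.0, -1.0]]
force: [-2.9, -1.0, 6.8]
gripper_width: 0.528
grip_force: 30.0
```

Call:
play_rows --increments '[{"gripper":0,"translation":[0.002,0.0004,0],"spin":0},{"gripper":0,"translation":[0.002,0.0004,0],"spin":0},{"gripper":0,"translation":[0,0,0],"spin":0},{"gripper":0,"translation":[0,0,0],"spin":0}]'

```text
clock: 10.9
tcp_pos: [0.5874, 0.1264, 0.0229]
orientation: [[0.977, 0.213, -0.006], [0.213, -0.977, -0.001], [-0.006, -0.0, -1.0]]
force: [-9.1, -2.6, 12.4]
gripper_width: 0.53
grip_force: 30.0
```

Call:
play_rows --increments '[{"gripper":0,"translation":[0.002,0.0004,0],"spin":0},{"gripper":0,"translation":[0.002,0.0004,0],"spin":0},{"gripper":0,"translation":[0,0,0],"spin":0},{"gripper":0,"translation":[0,0,0],"spin":0}]'

```text
clock: 11.23
tcp_pos: [0.5905, 0.1271, 0.0229]
orientation: [[0.977, 0.214, -0.008], [0.214, -0.977, -0.002], [-0.008, -0.0, -1.0]]
force: [-11.1, -2.3, 13.3]
gripper_width: 0.53
grip_force: 30.0
```

Plunger contact came at TCP x ≈ 0.586, so the stops should be near 0.600. Continuing gently.

Call:
play_rows --increments '[{"gripper":0,"translation":[0.002,0.0004,0.0005],"spin":0},{"gripper":0,"translation":[0.002,0.0004,0],"spin":0},{"gripper":0,"translation":[0,0,0],"spin":0},{"gripper":0,"translation":[0,0,0],"spin":0}]'

```text
clock: 11.57
tcp_pos: [0.5935, 0.1278, 0.0228]
orientation: [[0.977, 0.214, -0.01], [0.214, -0.977, -0.002], [-0.01, -0.0, -1.0]]
force: [-11.5, -2.6, 13.7]
gripper_width: 0.526
grip_force: 30.0
```

Call:
play_rows --increments '[{"gripper":0,"translation":[0.0015,0.0003,0],"spin":0},{"gripper":0,"translation":[0.0015,0.0003,0],"spin":0},{"gripper":0,"translation":[0,0,0],"spin":0},{"gripper":0,"translation":[0,0,0],"spin":0}]'

```text
clock: 11.9
tcp_pos: [0.5956, 0.1282, 0.0227]
orientation: [[0.977, 0.214, -0.012], [0.214, -0.977, -0.002], [-0.012, -0.0, -1.0]]
force: [-14.0, -3.8, 14.7]
gripper_width: 0.53
grip_force: 30.0
```

Call:
play_rows --increments '[{"gripper":0,"translation":[0.001,0.0002,0],"spin":0},{"gripper":0,"translation":[0.001,0.0002,0],"spin":0},{"gripper":0,"translation":[0,0,0],"spin":0},{"gripper":0,"translation":[0,0,0],"spin":0}]'

```text
clock: 12.23
tcp_pos: [0.597, 0.1285, 0.0228]
orientation: [[0.977, 0.214, -0.013], [0.214, -0.977, -0.002], [-0.014, -0.0, -1.0]]
force: [-14.7, -3.9, 16.1]
gripper_width: 0.528
grip_force: 30.0
```

Call:
play_rows --increments '[{"gripper":0,"translation":[0.001,0.0002,0.0005],"spin":0},{"gripper":0,"translation":[0.001,0.0002,0],"spin":0},{"gripper":0,"translation":[0,0,0],"spin":0},{"gripper":0,"translation":[0,0,0],"spin":0}]'

```text
clock: 12.57
tcp_pos: [0.5987, 0.1289, 0.0228]
orientation: [[0.977, 0.214, -0.014], [0.214, -0.977, -0.003], [-0.014, -0.001, -1.0]]
force: [-14.6, -3.4, 13.9]
gripper_width: 0.525
grip_force: 30.0
```

Call:
play_rows --increments '[{"gripper":0,"translation":[0.001,0.0002,0],"spin":0},{"gripper":0,"translation":[0.001,0.0002,0],"spin":0},{"gripper":0,"translation":[0,0,0],"spin":0},{"gripper":0,"translation":[0,0,0],"spin":0}]'

```text
clock: 12.9
tcp_pos: [0.5996, 0.1291, 0.0227]
orientation: [[0.977, 0.214, -0.016], [0.214, -0.977, -0.003], [-0.017, -0.001, -1.0]]
force: [-16.9, -4.1, 17.1]
gripper_width: 0.528
grip_force: 30.0
```

Call:
play_rows --increments '[{"gripper":0,"translation":[0.001,0.0002,0],"spin":0},{"gripper":0,"translation":[0,0,0],"spin":0},{"gripper":0,"translation":[0,0,0],"spin":0}]'

```text
clock: 13.15
tcp_pos: [0.5998, 0.1291, 0.0226]
orientation: [[0.977, 0.214, -0.018], [0.214, -0.977, -0.003], [-0.019, -0.001, -1.0]]
force: [-17.7, -4.5, 17.7]
gripper_width: 0.527
grip_force: 30.0
```

Call:
play_rows --increments '[{"gripper":0,"translation":[0.001,0.0002,0],"spin":0},{"gripper":0,"translation":[0,0,0],"spin":0},{"gripper":0,"translation":[0,0,0],"spin":0}]'

```text
clock: 13.4
tcp_pos: [0.6, 0.1292, 0.0225]
orientation: [[0.977, 0.214, -0.02], [0.214, -0.977, -0.004], [-0.02, -0.001, -1.0]]
force: [-19.6, -4.9, 18.8]
gripper_width: 0.53
grip_force: 30.0
```

Call:
play_rows --increments '[{"gripper":0,"translation":[0.001,0.0002,0],"spin":0},{"gripper":0,"translation":[0,0,0],"spin":0},{"gripper":0,"translation":[0,0,0],"spin":0},{"gripper":0,"translation":[0,0,0],"spin":0}]'

```text
clock: 13.73
tcp_pos: [0.6004, 0.1293, 0.0224]
orientation: [[0.977, 0.214, -0.021], [0.214, -0.977, -0.004], [-0.022, -0.001, -1.0]]
force: [-20.4, -5.2, 20.0]
gripper_width: 0.53
grip_force: 30.0
```

The motion has nearly stopped and the force is rising. I'll check the contact visually.

Run:
```python
from h import *
a=snap('wrist','w5.png')
for t,z in(('plunger_tip',.025),('dc_module',.012)):
    for r in pinpoint('wrist',t)[:2]:
        p=w('wrist',r['position'],z);print(t,r,p)
s=observe();print(s['tcp_pos'],s['force'],s['moment'])
b=snap('top')
A=cv2.resize(a[40:240,230:430],(600,600),interpolation=2)
cv2.imwrite('pics/w5b.png',np.hstack([A,cv2.resize(b[180:280,230:263],(198,600),interpolation=2)])[:,:,::-1])
```

```text
plunger_tip {'position': [222.0, 325.5], 'confidence': 0.55} [0.63633938 0.13833829 0.025     ]
dc_module {'position': [285.9, 327.1], 'confidence': 0.78} [0.59750929 0.1290818  0.012     ]
[0.60039241 0.12928504 0.02236255] [-20.69944813  -5.41444105  18.99943903] [-0.9189638   4.09660673  0.04074665]
```

View pics/w5b.png

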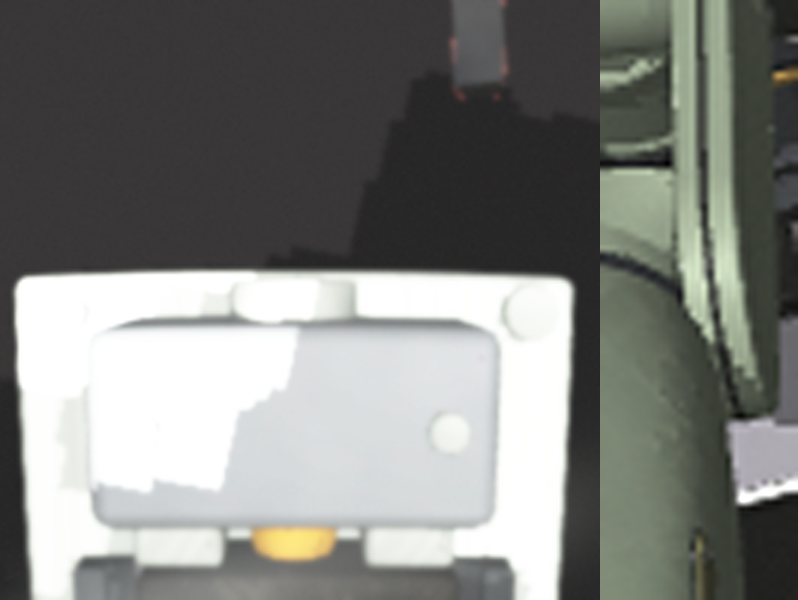

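Run:
```python
from h import *
a=cv2.imread('pics/w5.png')
cv2.imwrite('pics/w5c.png',cv2.convertScaleAbs(cv2.resize(a[205:325,250:410],(800,600),interpolation=2),alpha=1.7,beta=10))
```

```text
(no output)
```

View pics/w5c.png

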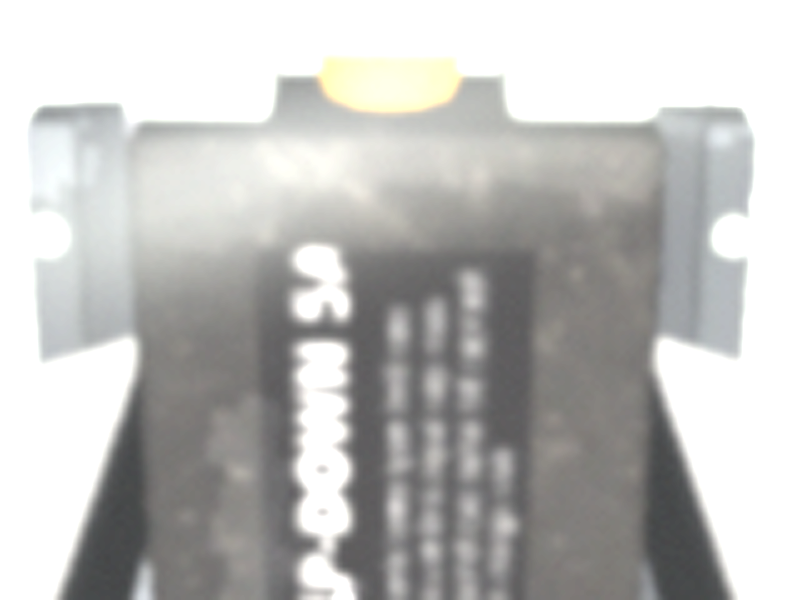

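Both stop blocks (crop columns 130–275 and 510–660) meet the module's end along row 122, with no visible gap. I'll take off some down-force, add a little push, and check that it's steady.

Call:
play_rows --increments '[{"gripper":0,"translation":[0.001,0.0002,0.0005],"spin":0},{"gripper":0,"translation":[0.001,0.0002,0.0005],"spin":0},{"gripper":0,"translation":[0,0,0],"spin":0},{"gripper":0,"translation":[0,0,0],"spin":0},{"gripper":0,"translation":[0,0,0],"spin":0}]'

```text
clock: 14.35
tcp_pos: [0.6008, 0.1294, 0.0223]
orientation: [[0.977, 0.214, -0.025], [0.214, -0.977, -0.005], [-0.025, -0.001, -1.0]]
force: [-22.2, -5.8, 17.4]
gripper_width: 0.531
grip_force: 30.0
```

Call:
play_rows --increments '[{"gripper":0,"translation":[0,0,0],"spin":0},{"gripper":0,"translation":[0,0,0],"spin":0},{"gripper":0,"translation":[0,0,0],"spin":0},{"gripper":0,"translation":[0,0,0],"spin":0},{"gripper":0,"translation":[0,0,0],"spin":0}]'

```text
clock: 14.77
tcp_pos: [0.6007, 0.1294, 0.0222]
orientation: [[0.977, 0.214, -0.025], [0.214, -0.977, -0.005], [-0.025, -0.001, -1.0]]
force: [-22.7, -6.1, 16.9]
gripper_width: 0.53
grip_force: 30.0
```

Call:
play_rows --increments '[{"gripper":0,"translation":[0,0,0],"spin":0},{"gripper":0,"translation":[0,0,0],"spin":0},{"gripper":0,"translation":[0,0,0],"spin":0},{"gripper":0,"translation":[0,0,0],"spin":0},{"gripper":0,"translation":[0,0,0],"spin":0}]'

```text
clock: 15.18
tcp_pos: [0.6007, 0.1294, 0.0222]
orientation: [[0.977, 0.214, -0.025], [0.214, -0.977, -0.005], [-0.025, -0.001, -1.0]]
force: [-21.7, -6.3, 18.4]
gripper_width: 0.53
grip_force: 30.0
```

The pose and force are steady: about 23 N of push, with at least 5 N estimated on the stops after spring and friction, and tilt at most 0.025 rad. Handing in.

```bash
python3 -c "
from cell import *
print(finish_job())"
```

```text
the job is handed in; nothing more can be done
None
```

The module is seated in the channel, was pushed against the plunger to both steel stops and is still held there with about 23 N; I handed the job in at about 15 s and no verdict came back.

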